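# Clear the loose caps off the decapping deck

### The arm

A 7-joint arm with a two-finger parallel gripper is mounted at the origin on the work surface. World frame = base frame: x ahead of the robot, y to its left, z up, the work surface at z = 0. Lengths are in mm, angles in degrees, forces in N, time in s.
With the tool pointing down it reaches from about 425 to 875 mm from the base axis. Payload 4.7 kg.
Tool frame: the origin (TCP) lies between the finger pads; the fingertips stand 14 mm ahead of it and the grasp point (between the pads) lies 5 mm behind it; z points along the fingers, y is the direction in which the jaws open and shut (so a half turn about z gives the same grasp; the last joint's range is limited). The gripper opens to 85 mm and grips with 20 to 120 N. Pads are 22 mm wide; open, the fingers measure 114 mm over their backs; the gripper's body (76 mm by 85 mm) begins 54 mm behind the grasp point. The pads swing forward as they close: fully open they stand 13 mm farther back than shut.
Start: joints at [71.855, 18.392, -4.016, 83.108, 1.295, 78.541, -3.26], TCP at [211.101, -614.784, 245.349] pointing down, gripper open.
Joint ranges: [-163.93, 163.93], [-17.29, 119.83], [-79.2, 71.16], [3.27, 140.29], [-89.18, 269.18], [5.43, 117.66], [-154.24, 154.24]. Speed limits (degrees/s): [147.25, 147.25, 180, 180, 180, 180, 180].

### API

Orientations are given as a 3x3 rotation matrix whose columns are the frame's x, y, z axes.
In Python, from bench import * gives the robot as it stands. The module is installed in compiled form; this text tells all that it offers. Calls block until the motion is done:
- reach(position, orientation): joint-space move of the TCP to a pose.
- move_linear(position, attitude=None, vel=150, max_force=None): straight line of the TCP; attitude=None keeps the orientation; vel is the mean speed in mm/s. With max_force (N) it stops when the force on the tool has changed by that much, and returns True; else False.
- movej(angles): joint-space move.
- set_gripper(opening, squeeze=None): opening from 0.0 (shut) to 1.0 (fully open); squeeze is the grip in N (None keeps the last); returns when the fingers have stopped.
- wait(seconds).
- ik(position, orientation): joint angles nearest the present ones, or None.
- read_camera(name): name is "scene" or "side" or "wrist"; returns (picture, depth): 384x512x3 uint8, red, green, blue; 384x512 float32, mm along the optical axis (not along the pixel's ray), 0 where there is no reading.
- calibration(name): a dict with "intrinsics" (3x3 intrinsics, pixels), "T" (4x4, takes a point from camera to world coordinates); the wrist camera has in their place "mount" (4x4, takes a point from camera to tool coordinates, whose origin is the TCP and whose axes are the flange's). Camera axes: x right, y up, looking along -z (the intrinsics and any distortion apply to the point x, -y, -z); pixel columns grow to the right and rows downward; lengths in mm; the calibration is good to about 2 mm. The wrist camera is an equidistant fisheye: a pixel r from the principal point sees the ray r / f radians off the axis. A picture is of the moment at which its call begins: read the wrist's pose just before it. calibration takes no time and is no camera call.
A pose or a line that the arm cannot do raises IKError and nothing moves.
- close_job(): hands the job in, once; it reports no verdict.
Trained networks look in the newest picture that a camera, given by its name, has taken for a name from the list of things; names that differ only in an ending like _2 or _b are one class to them, and where a whole thing is asked for, a point or a joint stands for the part that bears it (a point fixed in the world has none). Each returns a list of dicts, best first, with "p" (0 to 1); they miss things now and then, are a little off and sometimes report something else, mostly with a low value. They report only what shows in the picture. A call takes as long as a camera call.
- find_in(camera, query): "rect" ([left, top, right, bottom] in pixels, round what is visible of it).
- place_of(camera, query): "centre" ([row, column] in pixels: a listed point, or the origin of a listed thing).
Readings, each from a call of its own:
- get_t(): time.
- get_q(): joint angles.
- get_qd(): joint speeds.
- get_tau(): joint torques, N m.
- get_ee_pos(): TCP position.
- get_tool_rot(): TCP orientation.
- get_wrist_force(): force on the tool from outside, world axes, zero at the start.
- get_ft_torque(): the same for the moment, N m.
- get_opening(): opening from 0.0 (shut) to 1.0 (fully open).
Only numpy, scipy, OpenCV 4.12 (cv2) and the standard library are available. Lean on these libraries where they do the work, as an engineer would, in place of code of your own. Each camera call takes 0.05 s, during which the arm holds its last target. There are 200 camera calls.

### The job

Three loose screw caps are left on the raised steel deck: keep the fingers closed and sweep all three along the deck and over its open end, so that they lie in the sunken bin there. Do not pinch or lift the caps, and leave the capped sample jar standing where it is on the deck and the two sample bottles on the bench where they are. Finish clear of everything.

Things in the scene. Friction and masses are not known exactly. Their poses are not given: they have to be found in the camera images.
- station: The fixed decapping station: a raised steel deck 240 mm (its x) by 300 mm (its y), 70 mm high, a bin joined to its +y end, turned up to 0.25 rad about z. Origin: under the deck's centre at bench height. The +y end (y = +150 mm) is open and drops straight into the bin.
- deck (a point): Centre of the deck's upper face, 70 mm above the bench; axes as the station's. A rim 5 mm thick stands 10 mm above the deck on its -x, +x and -y sides (inner faces at x = -115 and +115 mm, y = -145 mm); none on the +y side.
- bin (a point): Centre of the bin's floor, 5 mm above the bench, at x = 0, y = +210 mm of the station; axes as the station's. The bin is an open blue box, inside 230 mm (x) by 115 mm (y: 150 to 265 mm of the station), its floor 65 mm below the deck; its -x, +x and +y walls, 5 mm thick, rise 10 mm above the deck's level.
- cap1: a loose white screw cap, a flat round disc 32 mm in diameter and 14 mm high, 11 to 17 g, lying flat on the deck. One of three alike; cap1 and cap2 start in the half of the deck away from the bin, in two of three lanes 70 mm apart that run along y (the jar has the third). Origin: centre of its underside; its yaw means nothing.
- cap2: a loose white screw cap, a flat round disc 32 mm in diameter and 14 mm high, 11 to 17 g, lying flat on the deck. One of three alike; starts as cap1 does. Origin: centre of its underside; its yaw means nothing.
- cap3: a loose white screw cap, a flat round disc 32 mm in diameter and 14 mm high, 11 to 17 g, lying flat on the deck. One of three alike; cap3 starts nearer the bin, anywhere across the deck within 70 mm of its middle, perhaps in front of the jar or of another cap. Origin: centre of its underside; its yaw means nothing.
- jar: The closed sample jar, upright on the deck in the half away from the bin, 38 mm in diameter and 45 mm high, about 80 g; to be left alone. Its middle is at least 50 mm to the side of cap1's and cap2's. Origin: centre of its underside.
- bottle1: A closed amber sample bottle, 48 mm in diameter, 110 mm high, upright on the bench beyond the deck's -y end; to be left alone. Origin: centre of its underside.
- bottle2: A second bottle like bottle1, beside it.

How it is judged (in metres and radians):
At the end, for the whole second after the job is handed in: All three caps lie at rest (under 0.03 m/s) inside the bin (within its walls, undersides' centres less than 55 mm above the bench); jar and both bottles upright (within 0.1 rad) and within 15 mm of where they started (x of cap1 in the frame of bin between -0.118 and 0.118 m and y of cap1 in the frame of bin between -0.06 and 0.06 m and height (world z) of each of cap1, cap2, cap3 below 0.055 m and linear speed of each of cap1, cap2, cap3 below 0.03 m/s and x of cap2 in the frame of bin between -0.118 and 0.118 m and y of cap2 in the frame of bin between -0.06 and 0.06 m and x of cap3 in the frame of bin between -0.118 and 0.118 m and y of cap3 in the frame of bin between -0.06 and 0.06 m and distance of each of jar, bottle1, bottle2 from where it was at the start of the episode below 0.015 m and angle between each of jar, bottle1, bottle2's own z axis and vertical below 0.1 rad); the robot touches nothing.
It fails at once if a cap is lifted more than 20 mm above the deck (height (world z) of any of cap1, cap2, cap3 above 0.09 m).
It fails at once if a cap on the deck is pinched or pressed hard (more than 20 N between the fingers and the cap) ((contact force between the fingers and cap1 above 20 N and height (world z) of cap1 above 0.066 m) or (contact force between the fingers and cap2 above 20 N and height (world z) of cap2 above 0.066 m) or (contact force between the fingers and cap3 above 20 N and height (world z) of cap3 above 0.066 m)).
It fails at once if the jar or a bottle is shoved more than 15 mm or tipped more than 0.3 rad (distance of any of jar, bottle1, bottle2 from where it was at the start of the episode above 0.015 m or angle between any of jar, bottle1, bottle2's own z axis and vertical above 0.3 rad).
It also fails if it takes over 61 s, if anything falls off the work surface, if the arm or the gripper's body presses on something with over 40 N, if the wrist force passes 120 N, or if a joint passes its speed limit or range.

## Working session

There is one attempt and no reset: what is moved stays moved. The work goes in short steps, each a Python script; the robot and the scene stay as the last script left them, time stands still between calls to the robot, and variables do not carry over. Pictures are saved under pics/ and viewed, about 8 in all and at most 12, crops included, and the job is handed in when it is done.

```bash
mkdir -p pics; cat > h.py <<'E'
from bench import *
import numpy as np, cv2
def world(cam,r,c,d):
    k=calibration(cam);K=k["intrinsics"];T=np.array(k["T"])
    x=(c-K[0][2])/K[0][0]*d; y=(r-K[1][2])/K[1][1]*d
    return (T@[x,-y,-d,1])[:3]
def onplane(cam,r,c,z):
    k=calibration(cam);T=np.array(k["T"])
    o=T[:3,3]; p=world(cam,r,c,1.0); v=p-o
    return o+v*(z-o[2])/v[2]
E
python3 - <<'E'
from h import *
np.set_printoptions(precision=1,suppress=True)
for cam in("scene","side"):
    im,d=read_camera(cam); cv2.imwrite(f"pics/{cam}0.png",im[...,::-1]); np.save(f"{cam}d.npy",d)
    print(cam,{k:np.round(np.array(v),2).tolist() for k,v in calibration(cam).items()})
    for q in("cap1","jar","bottle1","deck","bin","station"):
        for o in place_of(cam,q):
            r,c=o["centre"]; ri,ci=int(min(max(r,0),383)),int(min(max(c,0),511))
            print(q,round(o["p"],2),np.round([r,c]),world(cam,r,c,d[ri,ci]),"z70:",onplane(cam,r,c,70)[:2],"z0",onplane(cam,r,c,0)[:2])
print(get_t(),get_ee_pos(),get_tool_rot())
E
```

```text
scene {'intrinsics': [[429.5, 0.0, 262.28], [0.0, 429.5, 191.11], [0.0, 0.0, 1.0]], 'T': [[0.63, -0.53, 0.57, 1129.6], [0.78, 0.41, -0.48, -547.02], [0.02, 0.74, 0.67, 713.44], [0.0, 0.0, 0.0, 1.0]]}
cap1 0.72 [171. 235.] [ 503.4 -103.7   84.2] z70: [489.3 -93.7] z0 [419.6 -44.3]
cap1 0.63 [207. 271.] [ 633.4 -103.7   68.3] z70: [ 634.7 -104.9] z0 [580.9 -56.8]
cap1 0.62 [212. 259.] [ 639.2 -142.8   81.7] z70: [ 630.1 -135.3] z0 [575.7 -90.5]
cap1 0.6 [183. 313.] [634.6  21.5  72.2] z70: [633.   23.4] z0 [578.9  85.5]
jar 0.73 [195. 248.] [ 583.3 -128.5   83.3] z70: [ 571.8 -119.7] z0 [511.2 -73.2]
bottle1 0.63 [232. 130.] [ 476.8 -362.6   29. ] z70: [ 515.9 -373.6] z0 [ 449.1 -354.7]
bottle1 0.63 [261. 153.] [ 574.9 -362.8   27.8] z70: [ 609.  -374.2] z0 [ 552.4 -355.4]
deck 0.6 [182. 274.] [575.3 -45.7  69.4] z70: [575.8 -46.2] z0 [515.6   8.3]
bin 0.8 [181. 346.] [625.9 153.9   4.2] z70: [672.7  88.9] z0 [623. 158.]
station 0.97 [207. 272.] [ 636.2 -102.1   69.5] z70: [ 636.6 -102.5] z0 [583.  -54.2]
side {'intrinsics': [[356.75, 0.0, 257.94], [0.0, 356.75, 192.91], [0.0, 0.0, 1.0
[... 241 characters left out ...]
.2] z70: [ 633.3 -127.8] z0 [ 650.9 -211.4]
jar 0.55 [183. 282.] [ 563.8 -108.1   95.3] z70: [ 566.7 -138.9] z0 [ 574.7 -224.1]
bottle1 0.69 [152. 296.] [ 549.3 -332.9   19.6] z70: [ 545.7 -259. ] z0 [ 550.7 -361.6]
bottle1 0.64 [153. 334.] [ 451.2 -332.7   25.7] z70: [ 456.2 -267.1] z0 [ 448.3 -370.8]
deck 0.67 [208. 271.] [578.9 -55.7  71.1] z70: [579.1 -56.8] z0 [ 588.9 -130.1]
bin 0.94 [317. 226.] [626.4 148.5   4.8] z70: [612.8 184.3] z0 [627.4 145.9]
bin 0.35 [234. 272.] [566.9  12.5  72. ] z70: [567.2  10.7] z0 [575.3 -52.9]
station 0.59 [233. 273.] [566.2   6.9  69.6] z70: [566.2   7.3] z0 [574.1 -56.8]
0.7 [ 211.1 -614.8  245.4] [[ 0.9  0.3 -0. ]
 [ 0.3 -0.9 -0. ]
 [-0.   0.  -1. ]]
```

View pics/scene0.png

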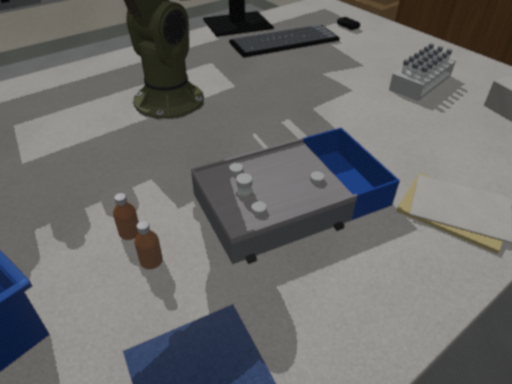

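View pics/side0.png

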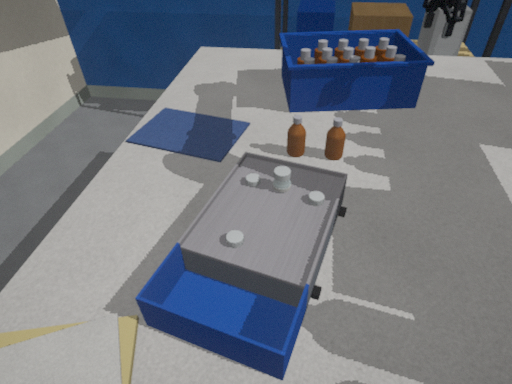

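The two pictures agree. In the scene view the caps are near (row 169, col 236), (208, 259) and (178, 317), with the jar at (185, 244). In the side view the caps are at (180, 252), (197, 316) and (239, 235), with the jar at (180, 282). Next I'll get the exact poses from depth.

```bash
python3 - <<'E'
from h import *
np.set_printoptions(precision=1,suppress=True)
from scipy.cluster.hierarchy import fclusterdata
for cam in("scene","side"):
    d=np.load(f"{cam}d.npy"); r,c=np.mgrid[:384,:512]
    k=calibration(cam);K=np.array(k["intrinsics"]);T=np.array(k["T"])
    P=np.stack([(c-K[0,2])/K[0,0]*d,-(r-K[1,2])/K[1,1]*d,-d],-1)[d>0]@T[:3,:3].T+T[:3,3]
    m=(abs(P[:,0]-590)<250)&(abs(P[:,1]+20)<250)
    P=P[m]
    dk=P[abs(P[:,2]-70)<4]
    # keep the biggest blob in xy: rough box in a guessed station frame
    a=-0.24;u=np.array([[np.cos(a),np.sin(a)],[-np.sin(a),np.cos(a)]])
    q=(dk[:,:2]-[577,-50])@u.T; dk=dk[(abs(q[:,0])<135)&(abs(q[:,1])<165)]
    rr=cv2.minAreaRect(dk[:,:2].astype(np.float32)); print(cam,"deck",rr,"z",np.median(dk[:,2]))
    q=(P[:,:2]-[577,-50])@u.T
    ins=(abs(q[:,0])<108)&(q[:,1]>-138)&(q[:,1]<140)
    O=P[ins&(P[:,2]>77)]; 
    cl=fclusterdata(O,8,'distance',method='single')
    for i in np.unique(cl):
        o=O[cl==i]
        if len(o)<15: continue
        top=o[o[:,2]>np.percentile(o[:,2],90)-4]
        print(len(o),"top",top.mean(0),"mid bbox",(top.min(0)+top.max(0))/2,np.ptp(top,axis=0),"st",u@(((top.min(0)+top.max(0))/2)[:2]-[577,-50]))
    rim=P[(abs(P[:,2]-80)<4)]; q=(rim[:,:2]-[577,-50])@u.T
    s=rim[(abs(q[:,0])<150)&(q[:,1]>-170)&(q[:,1]<295)&((abs(q[:,0])>108)|(q[:,1]<-138)|(q[:,1]>255))]
    print("rim",cv2.minAreaRect(s[:,:2].astype(np.float32)))
E
```

```text
scene deck ((582.1715698242188, -48.849090576171875), (321.42193603515625, 243.9605712890625), 76.709716796875) z 70.01813094827185
124 top [631.8  35.2  83.8] mid bbox [632.2  35.1  84.4] [32.  30.6  6.5] st [33.4 95.8]
120 top [493.2 -93.5  83.9] mid bbox [492.5 -93.7  83.7] [32.7 30.3  4.4] st [-71.7 -62.5]
155 top [ 628.8 -133.6   83.8] mid bbox [ 628.1 -133.1   84. ] [31.6 30.7  5.9] st [ 69.4 -68.6]
347 top [ 566.1 -125.1  114.9] mid bbox [ 564.5 -124.9  114.7] [35.4 34.2  5.9] st [  5.7 -75.7]
rim ((592.3757934570312, 0.9943389892578125), (421.8663635253906, 245.9377899169922), 77.1252212524414)
side deck ((581.3238525390625, -45.1312255859375), (320.87158203125, 236.7181854248047), 77.42938995361328) z 71.03254029123241
242 top [630.9  38.4  84.9] mid bbox [631.1  37.6  84.6] [29.4 31.9  5.3] st [31.8 97.9]
176 top [493.9 -90.2  85. ] mid bbox [494.  -91.9  84.4] [29.8 32.7  5. ] st [-70.6 -60.4]
148 top [ 628.7 -129.9   85. ] mid bbox [ 628.8 -131.2   84.6] [30.4 30.   5.1] st [ 69.6 -66.5]
408 top [ 566.3 -121.1  115.8] mid bbox [ 566.5 -123.3  115.2] [34.8 35.7  5.2] st [  7.2 -73.7]
rim ((593.559814453125, -0.2310333251953125), (424.7742004394531, 241.2723846435547), 77.4287109375)
```

```bash
cat >> h.py <<'E'
th=np.radians(-12.8); XS=np.array([np.cos(th),np.sin(th)]); YS=np.array([-np.sin(th),np.cos(th)]); O=np.array([579.6,-56.])
def st(x,y,z): return np.append(O+x*XS+y*YS,z)
def tost(p): d=np.asarray(p)[:2]-O; return np.array([d@XS,d@YS])
def rot(s):
    y=np.append(s*XS,0); z=np.array([0,0,-1.]); return np.stack([np.cross(y,z),y,z],1)
E
python3 - <<'E'
from h import *
np.set_printoptions(precision=1,suppress=True)
for n,p in dict(c3=(631.5,36.5),cA=(493.4,-92.5),cB=(628.6,-132),jar=(566,-123.5)).items(): print(n,tost(p))
for s in(1,-1):
    for x,y in((30,55),(30,160),(-76,-105),(-76,160),(65,-110),(65,160)):
        for z in(89,200): print(s,x,y,z,ik(st(x,y,z),rot(s)))
set_gripper(0.0)
print(get_opening(),get_t())
E
```

```text
c3 [ 30.1 101.7]
cA [-76.  -54.7]
cB [ 64.6 -63.3]
jar [  1.7 -68.8]
1 30 55 89 [ 31.1  27.5 -41.3  96.2  19.8  63.8 -28.7]
1 30 55 200 [ 33.1  21.8 -43.8  89.8  15.4  74.7 -25.6]
1 30 160 89 [ 28.7  36.  -53.8  91.4  30.6  68.5 -44.1]
1 30 160 200 [ 29.5  29.8 -55.3  85.   24.7  78.2 -40.1]
1 -76 -105 89 [ 44.7  11.1 -33.9 113.    7.3  57.9  -5.4]
1 -76 -105 200 [ 46.5   3.8 -34.2 106.2   2.3  70.7  -1.2]
1 -76 160 89 [ 35.4  26.  -60.3 105.6  25.2  63.2 -47. ]
1 -76 160 200 [ 37.1  16.8 -60.4  99.   15.2  73.1 -39.5]
1 65 -110 89 [ 40.6  28.4 -34.8  93.   17.5  64.2 -11.5]
1 65 -110 200 [ 41.7  22.9 -36.3  86.6  13.8  75.1  -8.8]
1 65 160 89 [ 23.7  37.  -47.   86.3  28.1  69.  -40.5]
1 65 160 200 [ 25.2  32.2 -50.4  79.8  24.7  79.3 -38.1]
-1 30 55 89 [ 47.6  40.4 -67.6  95.7  39.2  71.3 138.5]
-1 30 55 200 [ 47.8  31.5 -67.5  89.3  29.4  79.1 144.8]
-1 30 160 89 [ 36.1  44.2 -67.8  91.2  42.2  73.8 128.8]
-1 30 160 200 [ 35.8  36.  -67.6  84.8  33.3  81.4 134.4]
-1 -76 -105 89 None
-1 -76 -105 200 None
-1 -76 160 89 [ 39.9  30.2 -67.3 105.4  30.7  65.3 129. ]
-1 -76 160 200 [ 41.8  19.7 -67.3  98.9  18.9  74.1 137.6]
-1 65 -110 89 [ -30.6   37.6   61.1   95.7  -35.1   68.1 -153.6]
-1 65 -110 200 None
-1 65 160 89 [ 34.4  48.1 -67.9  85.9  45.2  76.5 129.8]
-1 65 160 200 [ 33.6  40.5 -67.7  79.5  37.1  84.1 134.6]
-0.005589352722422977 1.4667
```

```bash
cat >> h.py <<'E'
def sweep(x0,y0,x1,y1,ysplit):
    """hover, guarded descent, gentle contact, push, rise"""
    R=rot(1)
    reach(st(x0,y0,230),R)
    move_linear(st(x0,y0,110),R,150,max_force=8)
    hit=move_linear(st(x0,y0,89),R,40,max_force=5)
    print("down hit",hit,get_ee_pos(),tost(get_ee_pos()))
    if hit: move_linear(get_ee_pos()+[0,0,4],None,30)
    z=get_ee_pos()[2]
    move_linear(st(x0+(x1-x0)*(ysplit-y0)/(y1-y0),ysplit,z),R,40,max_force=8)
    hit=move_linear(st(x1,y1,z),R,90,max_force=12)
    print("push hit",hit,tost(get_ee_pos()),get_wrist_force(),get_t())
E
python3 - <<'E'
from h import *
np.set_printoptions(precision=1,suppress=True)
sweep(30,60,30,160,80)
move_linear(st(30,160,150),None,150)
im,d=read_camera("side"); cv2.imwrite("pics/side1.png",im[...,::-1])
for q in("cap1","jar","bottle1"):
    for o in place_of("side",q):
        r,c=o["centre"]; print(q,round(o["p"],2),[r,c],world("side",r,c,d[int(r),int(c)]))
print(get_t())
E
```

```text
down hit False [622.2  -4.   88.9] [30.  60.1]
push hit False [ 30.3 159. ] [-0.3  0.5  0.4] 7.3917
cap1 0.73 [200.7, 313.3] [497.5 -77.6  82.3]
cap1 0.52 [180.6, 252.9] [ 625.4 -121.1   83.7]
jar 0.65 [189.5, 283.0] [ 560.4 -107.2   78.7]
jar 0.39 [151.9, 294.1] [ 554.5 -333.    19. ]
bottle1 0.89 [150.5, 293.2] [ 557.2 -334.2   22.4]
bottle1 0.63 [152.8, 333.6] [ 453.  -332.4   26. ]
8.15
```

View pics/side1.png

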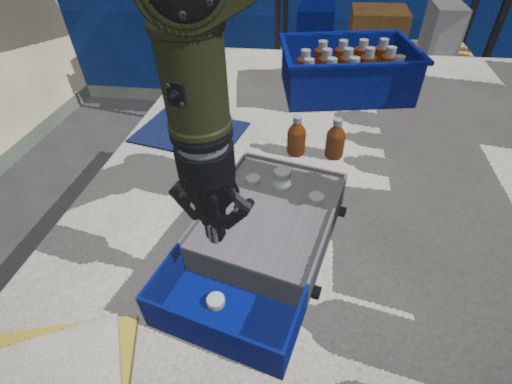

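The first sweep worked: cap3 lies in the bin at (301, 216), and the jar and the other caps haven't moved. Now the other two lanes.

```bash
python3 - <<'E'
from h import *
np.set_printoptions(precision=1,suppress=True)
move_linear(st(30,160,230),None,200)
sweep(65,-105,65,160,-93)
move_linear(st(65,160,230),None,150)
sweep(-76,-98,-76,160,-85)
move_linear(st(-76,160,230),None,150)
reach(np.array([500,-60,330.])+np.append(-100*YS*0,0),rot(1))
for cam in("side","scene"):
    im,d=read_camera(cam); cv2.imwrite(f"pics/{cam}2.png",im[...,::-1])
    for q in("cap1","jar","bottle1"):
        for o in place_of(cam,q):
            r,c=o["centre"]; w=world(cam,r,c,d[int(r),int(c)]);print(cam,q,round(o["p"],2),np.array([r,c]),w,tost(w))
print(get_t())
E
```

```text
down hit False [ 619.7 -172.7   88.9] [  65.  -104.9]
push hit False [ 65.1 159.6] [-0.   0.1  0.4] 14.775
down hit False [ 483.8 -134.7   88.9] [-76.  -97.9]
push hit False [-75.9 159.6] [ 0.7  0.5 -1.1] 21.975
side cap1 0.68 [316.7 274.3] [545.1 143.4  18.4] [-77.8 186.8]
side cap1 0.64 [296.9 216.2] [648.8 121.4  17.8] [ 28.2 188.3]
side cap1 0.59 [289.3 197.2] [685.1 112.7  19.5] [ 65.5 187.9]
side jar 0.64 [189.7 282.7] [ 560.7 -104.    80.8] [ -7.8 -51. ]
side bottle1 0.96 [152.1 294. ] [ 554.7 -332.    19.1] [  36.9 -274.6]
side bottle1 0.75 [154.4 332.9] [ 453.8 -337.5   17.5] [ -60.3 -302.4]
scene cap1 0.61 [160.2 320. ] [537.2 147.5  18.5] [-86.5 189. ]
scene cap1 0.4 [183.8 345.9] [644.4 131.5  18.3] [ 21.7 197.2]
scene jar 0.65 [195.8 248. ] [ 586.  -129.7   82.3] [ 22.6 -70.5]
scene bottle1 0.76 [229.2 128.9] [ 476.9 -364.2   38.6] [ -31.9 -323.3]
scene bottle1 0.75 [261.9 152.8] [ 576.6 -363.5   26.8] [  65.2 -300.5]
24.3083
```

View pics/side2.png

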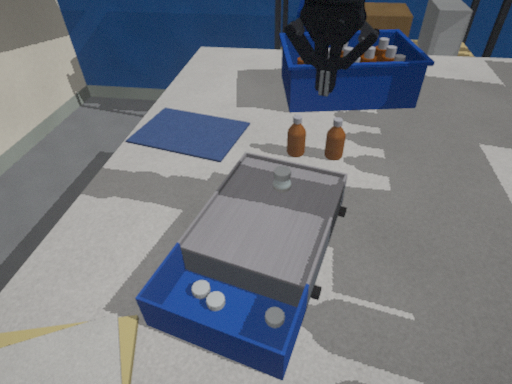

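View pics/scene2.png

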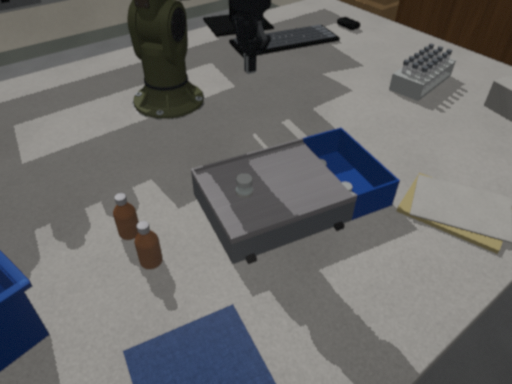

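The side view shows all three caps flat in the bin, at (289, 200), (301, 216) and (317, 274). The jar and bottles are at the same pixels as before, and the arm is well clear.

```bash
python3 -c "
from bench import *
wait(0.3); print(get_qd(),get_ee_pos(),get_wrist_force(),get_t()); close_job()"
```

```text
[ 0.11333601 -0.06947904 -0.00071638  0.0626408   0.0328225   0.10922694
  0.01426366] [500.01819672 -60.0285516  330.00750896] [ 0.47382777 -0.17221843 -1.05900744] 24.6083
the job is handed in; nothing more can be done
```

I swept all three caps off the open end into the bin with the fingers closed, in three straight passes: cap3 first, then the +x lane, then the -x lane. The fingertips were set to pass about 5 mm above the deck. The job was handed in at 24.6 s of the 61 s allowed.

**Caps:** The side camera shows all three lying in the bin at station (28, 188), (66, 188) and (-78, 187) mm. Their tops read about 18 mm above the bench, so they lie flat on the floor. I judged them at rest from that single picture.

**Jar and bottles:** They look upright and show at the same pixels as at the start, within the detector's noise of about 1–3 px. I did not re-measure their positions in mm.

**Forces and clearance:** No descent or push set off its force stop. The wrist read about 1 N at most at the points I checked. The arm finished still, with the gripper empty at z = 330 mm, touching nothing.

**Disagreement:** The scene camera's detector reported only two of the caps. I take the third to be hidden by the bin wall, since the side camera shows all three. The two cameras' cap positions also differ by up to about 11 mm, still well inside the bin limits.

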